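# Hold a spread circlip at the groove of a key-machine spindle

## Task

The circlip pliers hanging in the plier rack already have the circlip for this key-machine spindle on their tips. Take them out by the handles, squeeze them fully so that the ring is spread, lower the ring over the end of the upright spindle to the groove just above the washer without forcing it, and stop there: finish while still holding the pliers squeezed, the ring spread, level and around the spindle at the groove, not pressed hard on the washer, because I want to check the washer before it snaps in. Leave the other tools and parts where they are.

Things in the scene. Friction and masses are not known exactly. Their poses are not given: they have to be found in the camera images.
- pliers_grip (a point): Circlip pliers hanging nose down in the rack, the only ones with a ring on the tips: 225 mm, 0.2 kg. Point midway between the dark sleeves, at the height to grip, 45 mm above the shelf. z up along the handles, y across them (grip along y), the ring stands out to -x. Sleeves 12 mm thick (x), from 39 mm below to 39 above; 58 mm over both here when relaxed (67 at the tops), 27 fully squeezed.
- circlip_centre (a point): Centre of the circlip's hole when spread, half-way up its 2.5 mm thickness; at (-17, 0, -178) mm from pliers_grip in that frame, always. Flat steel ring, square to the pliers' length; inside diameter 30 mm relaxed (too small for the spindle), 35 spread, outside 45. Its lugs, on the plier tips, are 17 mm to +x of the centre; the ring's far edge is 22 mm to -x.
- handle_left (a joint): Angle of one handle of the circlip pliers (the other moves alike): 0 relaxed, 0.125 to 0.14 rad fully squeezed on the stop screw, which limits the ring's spread. The return spring needs some 4 N on each handle to start, 8 N to squeeze fully: grip with 25 N or more. The ring clears the spindle above 0.06.
- rack: Fixed steel plier rack, 270 (y) x 54 (x) mm, origin under its centre. Shelf top 158 mm up, 4 thick. Three 44 mm slots at y = -95, 0, 95 mm (any may hold the circlip pliers), from the front edge x = -25 back to x = 9, open to the front (-x). The pliers sit in them on thumb guards. A ring cannot pass up through a slot: lift the pliers 30 to 60 mm, then draw them 70 mm or more towards -x.
- spindle: Spindle of a key machine, upright, fixed; origin under its centre, z up along its axis. From below: flange 110 mm across, grey housing, aluminium belt pulley 86 mm across (top at 60 mm), steel washer 47 mm across (top at 66.5), groove from 66.5 to 71.5, then a land of 32 mm diameter to 76.5 and a tapered end up to 82 mm (25 mm across there).
- groove_centre (a point): Point on the spindle axis half-way up the groove, 69 mm above the bench, 2.5 mm above the washer's top. The groove is 29 mm in diameter and 5 mm high, between the washer and the 32 mm land.
- spindle_end (a point): Middle of the spindle's flat upper end, 82 mm above the bench.
- combination_pliers_mid (a point): Other pliers, blunt nose, hanging in the rack: their rivet; the handles reach 140 mm above it. Leave alone.
- needle_pliers_mid (a point): Other pliers, long thin nose without a ring, hanging in the rack: rivet; handles reach 140 mm above it. Leave alone.
- padlock_mid (a point): Brass padlock 20 x 46 x 61 mm standing on the bench; point 20 mm up. Leave alone.
- lock_cylinder_mid (a point): Brass double lock cylinder 68 x 33 x 17 mm lying on the bench; centre. Leave alone.
- oil_bottle_mid (a point): Closed white oil bottle, 48 mm across, 125 mm high; centre. Leave alone.
- screwdriver_grip (a point): Screwdriver with a black handle, 190 mm long, lying on the bench; point on its handle. Leave alone.
- brass_key_mid (a point): Brass key 58 mm long, 3 mm thick, lying on the bench. Leave alone.

How it is judged:
By the outcome, as a careful person would: the job done as asked, in the order asked, and still so for the second after the job is handed in, while the arm keeps its last pose, push and grip.
It also fails if it takes over 42 s, if anything falls off the work surface, if the arm or the gripper's body presses on something with over 40 N, if the wrist force passes 120 N, or if a joint passes its speed limit or range.

## Robot

A 6-joint arm with a two-finger parallel gripper is mounted at the origin on the work surface. World frame = base frame: x ahead of the robot, y to its left, z up, the work surface at z = 0. Lengths are in m, angles in rad, forces in N, time in s.
With the tool pointing down it reaches from about 0.375 to 0.975 m from the base axis. Payload 3.8 kg.
Tool frame: the origin (TCP) lies at the very end of the fingers, on their centre line; the grasp point (between the pads) lies 19 mm behind it; y points along the fingers, x is the direction in which the jaws open and shut, and the axes are right-handed (so a half turn about y gives the same grasp; the last joint's range is limited). The gripper opens to 85 mm and grips with 20 to 120 N. Pads are 22 mm wide; open, the fingers measure 114 mm over their backs; the gripper's body (76 mm by 85 mm) begins 54 mm behind the grasp point. The pads swing forward as they close: fully open they stand 13 mm farther back than shut.
Start: joints at [1.066, 0.264, 1.604, -0, 1.274, -0.037], TCP at [0.304, 0.602, 0.231] pointing down, gripper open.
Joint ranges: [-2.63, 2.63], [-0.94, 2.18], [0.31, 2.57], [-1.31, 4.45], [0, 2.66], [-2.55, 2.55]. Speed limits (rad/s): [2.57, 2.57, 3.14, 3.14, 3.14, 3.14].

## Interface

Orientations are given as a rotation vector (axis times angle).
In Python, from workcell import bot, cams gives the robot as it stands.
- The arm moves only by the tool play_rows, never from a script. Its argument "motion" is a list of rows, each a list of 2 entries, a list of its own where there are three numbers: the shift along the world's x, y, z normalised to -1 to 1, where 1 is 400 mm, then the turn, a rotation vector about the world's x, y, z normalised to -1 to 1, where 1 is pi/4 rad. In form: [[[tx, ty, tz], [ax, ay, az]], ...]. A call has 1 to 10 rows; each row is the pose to reach, as a shift and turn from the pose commanded when the call began; what a row does not reach only later rows make up. A row lasts 1/8 s, in which the tool goes at most 62.5 mm and 10.7 degrees, less where a joint would pass 70% of its speed; a pose out of reach is approached as far as the arm can. A call with a number of a shift or a turn outside -1 to 1 is refused whole. A call with a gripper value outside its range is refused whole. "gripper" is the closure, from 0 (fully open) to 1 (shut), set as the call begins (left out, the last holds). The fingers move at their own pace and stop on an object; "squeeze" is the grip in N (left out, the last holds). Time passes only in rows, so rows that repeat a pose let the fingers close. It gives the time, the measured TCP pose, the force and the opening at its end, in the units of the state.
- bot.read_state(): the state, without advancing time (a new reading comes with each control period).
- cams.read_camera(name): name is "side" or "top" or "wrist"; returns (picture, depth): 400x640x3 uint8, red, green, blue; 400x640 float32, m along the optical axis (not along the pixel's ray), 0 where there is no reading.
- cams.calibration(name): a dict with "mtx" (3x3 intrinsics, pixels), "R" (3x3) and "t" (3): a world point X has camera coordinates R X + t; the wrist camera has in their place "tool_from_camera" (4x4, takes a point from camera to tool coordinates, whose origin is the TCP and whose axes are the tool frame's). Camera axes: x right, y down, z forward; pixel columns grow to the right and rows downward; lengths in m; the calibration is good to about 2 mm. A picture is of the moment at which its call begins: read the wrist's pose just before it. calibration takes no time and is no camera call.
- bot.finish_job(): hands the job in, once; it reports no verdict.
Trained networks look in the newest picture that a camera, given by its name, has taken for a name from the list of things; names that differ only in an ending like _2 or _b are one class to them, and where a whole thing is asked for, a point or a joint stands for the part that bears it (a point fixed in the world has none). Each returns a list of dicts, best first, with "conf" (0 to 1); they miss things now and then, are a little off and sometimes report something else, mostly with a low value. They report only what shows in the picture. A call takes as long as a camera call.
- cams.recognise(camera, label): "xyz" ([x, y, z] in m, in the coordinates of the camera as it stood for that picture, good to about 4 mm: the middle of the surface that is visible of it).
- cams.regions_of(camera, label): "mask" (400x640 bool, what is visible of it).
- cams.mark_of(camera, label): "xyz" ([x, y, z] in m, in the coordinates of the camera as it stood for that picture, good to about 4 mm: a listed point, or the origin of a listed thing).
The state is a dict: "time": time; "q": joint angles; "joint_vel": joint speeds; "joint_torque": joint torques, N m; "tool_pos": TCP position; "tcp_rot": TCP orientation; "wrist_force": force on the tool from outside, world axes, zero at the start; "torque": the same for the moment, N m; "width": opening from 0.0 (shut) to 1.0 (fully open).
Only numpy, scipy, OpenCV 4.12 (cv2) and the standard library are available. Lean on these libraries where they do the work, as an engineer would, in place of code of your own. Each camera call takes 0.05 s, during which the arm holds its last target.

## Working session

There is one attempt and no reset: what is moved stays moved. The work goes in short steps, Python scripts to look and compute and a tool call to move; the robot and the scene stay as the last step left them, time stands still between calls to the robot, and variables do not carry over. Pictures are saved under pics/ and viewed, and the job is handed in when it is done.

Besides the shell and the picture viewer there is one more tool, called as name(argument=value, ...) on one line, values as JSON. play_rows: Moves the arm, as the interface text tells. Its arguments: {"type":"object","properties":{"motion":{"type":"array","items":{"type":"array"}},"gripper":{"type":"number"},"squeeze":{"type":"number"}},"required":["motion"]}

```bash
mkdir -p pics; ls
cat > h.py <<'E'
import numpy as np, cv2
from workcell import bot, cams
from scipy.spatial.transform import Rotation as Rn
def c2w(name, p, st=None):
    c=cams.calibration(name); p=np.asarray(p,float)
    if 'R' in c and name!='wrist': return (p-np.array(c['t']))@np.array(c['R'])
    T=np.array(c['tool_from_camera']); q=T[:3,:3]@p+T[:3,3]
    return Rn.from_rotvec(st['tcp_rot']).apply(q)+np.array(st['tool_pos'])
def save(n,im): cv2.imwrite('pics/'+n+'.png',im[:,:,::-1])
E
python3 - <<'E'
from h import *
np.set_printoptions(precision=4,suppress=True)
s=bot.read_state(); print(s)
for n in ('side','top','wrist'):
    im,d=cams.read_camera(n); save(n+'0',im)
    if n=='wrist': print(cams.calibration(n))
    for l in ('pliers_grip','circlip_centre','rack','spindle','groove_centre','spindle_end'):
        for r in cams.mark_of(n,l)[:2]:
            print(n,l,round(r['conf'],2),c2w(n,r['xyz'],s))
print(bot.read_state()['time'])
E
```

```text
pics
{'time': 0.0, 'q': array([ 1.0661,  0.2648,  1.6054, -0.    ,  1.2737, -0.0369]), 'joint_vel': array([ 0.0009, -0.003 , -0.0003,  0.0006,  0.0009,  0.0003]), 'joint_torque': array([ -0.0007, -51.5126, -36.7308,  -0.0001,   0.0134,   0.    ]), 'tool_pos': array([0.304 , 0.6018, 0.2299]), 'tcp_rot': array([-1.3961, -0.8566,  0.8598]), 'wrist_force': array([0.2179, 0.354 , 0.3105]), 'torque': array([-0.0134,  0.0045, -0.0423]), 'width': 1.0018007293717524}
side pliers_grip 0.8 [0.5174 0.0769 0.2052]
side circlip_centre 0.64 [0.4977 0.0793 0.0217]
side rack 0.84 [0.5396 0.1691 0.0007]
side spindle 0.69 [ 0.5211 -0.2418 -0.0014]
side groove_centre 0.7 [ 0.5221 -0.2455  0.0678]
side spindle_end 0.71 [ 0.5245 -0.244   0.0801]
side spindle_end 0.38 [ 0.3697 -0.3259  0.0127]
top pliers_grip 0.69 [0.5196 0.0749 0.2031]
top circlip_centre 0.8 [0.5003 0.0791 0.0265]
top spindle 0.64 [ 0.5226 -0.2451  0.0012]
top spindle 0.58 [ 0.705  -0.0157  0.009 ]
top groove_centre 0.94 [ 0.525  -0.2424  0.0693]
top spindle_end 0.44 [0.7213 0.1284 0.001 ]
{'mtx': array([[299.6924,   0.    , 320.3969],
       [  0.    , 299.6924, 198.0663],
       [  0.    ,   0.    ,   1.    ]]), 'tool_from_camera': array([[ 1.    ,  0.0001,  0.0001, -0.0003],
       [-0.0001, -0.2869,  0.958 , -0.143 ],
       [ 0.0001, -0.958 , -0.2869,  0.0734],
       [ 0.    ,  0.    ,  0.    ,  1.    ]])}
1.05
```

View pictures.

View pics/side0.png

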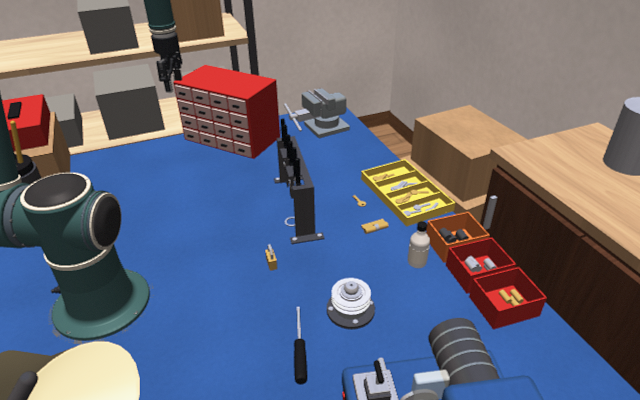

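View pics/top0.png

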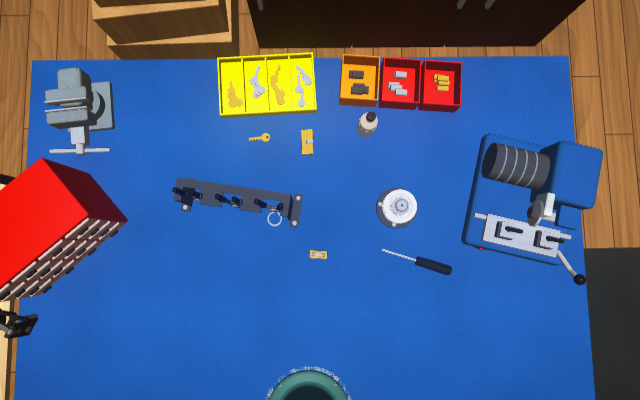

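View pics/wrist0.png

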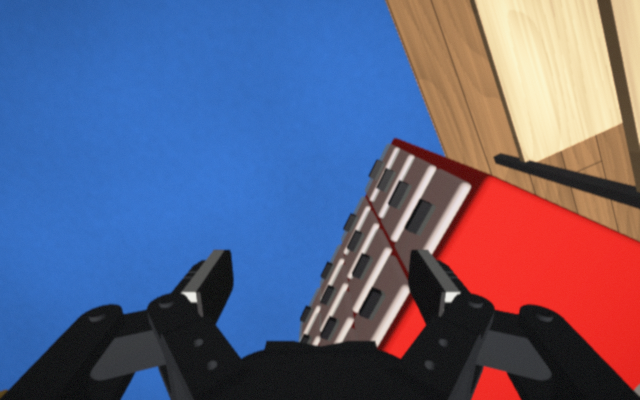

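Run:
```python
from h import *
for n in ('side','top'):
    c=cams.calibration(n);print(n,c['mtx'],np.array(c['R']),-np.array(c['R']).T@np.array(c['t']))
s=bot.read_state();print(Rn.from_rotvec(s['tcp_rot']).as_matrix())
```

```text
side [[492.51286855   0.         321.04164965]
 [  0.         492.51286855 202.24974735]
 [  0.           0.           1.        ]] [[ 0.92589993 -0.37756695 -0.01234991]
 [-0.23577845 -0.55203426 -0.79979166]
 [ 0.29515732  0.74343889 -0.60015063]] [ 0.18857644 -0.91911243  0.87008892]
top [[454.58598851   0.         319.48650503]
 [  0.         454.58598851 198.72944839]
 [  0.           0.           1.        ]] [[-0.01842339 -0.99964386  0.01930621]
 [-0.99394047  0.01621862 -0.10871656]
 [ 0.10836472 -0.02119215 -0.9938853 ]] [ 0.41844422 -0.01353461  1.21981708]
[[ 4.50913513e-01 -1.46832520e-05 -8.92567647e-01]
 [ 8.92567647e-01 -9.29849914e-06  4.50913513e-01]
 [-1.49204162e-05 -1.00000000e+00  8.91297674e-06]]
```

```bash
cat >> h.py <<'E'
def cloud(n,d,st=None):
    K=cams.calibration(n)['mtx']; v,u=np.mgrid[:400,:640]
    P=np.stack([(u-K[0,2])/K[0,0]*d,(v-K[1,2])/K[1,1]*d,d],-1)
    return c2w(n,P.reshape(-1,3),st).reshape(400,640,3)
E
python3 - <<'E'
from h import *
np.set_printoptions(precision=4,suppress=True)
im,d=cams.read_camera('top'); W=cloud('top',d)
np.save('top.npy',W)
sel=(W[...,0]>.4)&(W[...,0]<.7)&(W[...,1]>-.02)&(W[...,1]<.36)
sh=sel&(abs(W[...,2]-.158)<.006)
p=W[sh][:,:2].astype(np.float32); print(len(p), cv2.minAreaRect(p), cv2.boxPoints(cv2.minAreaRect(p)))
hi=sel&(W[...,2]>.19)
n,l=cv2.connectedComponents(hi.astype(np.uint8))
for i in range(1,n):
    q=W[l==i]; 
    if len(q)>5: print(len(q),q.mean(0),q.min(0),q.max(0))
# spindle
sp=(abs(W[...,0]-.523)<.08)&(abs(W[...,1]+.243)<.08)
for lo,hi_ in ((.055,.0625),(.0625,.07),(.078,.09)):
    q=W[sp&(W[...,2]>lo)&(W[...,2]<hi_)]
    print(lo,len(q),q[:,2].mean(),cv2.minEnclosingCircle(q[:,:2].astype(np.float32)),q.mean(0))
cv2.imwrite('pics/topz.png',cv2.resize(im[150:260,150:440,::-1],None,fx=2.7,fy=2.7,interpolation=2))
for l in ('combination_pliers_mid','needle_pliers_mid','pliers_grip'):
    for r in cams.mark_of('top',l)[:2]: print(l,round(r['conf'],2),c2w('top',r['xyz']))
E
```

```text
1732 ((0.5434183478355408, 0.16955116391181946), (0.2707039415836334, 0.05453043431043625), 80.65575408935547) [[0.4945 0.0404]
 [0.5483 0.0316]
 [0.5923 0.2987]
 [0.5385 0.3075]]
51 [0.5496 0.274  0.2363] [ 0.4184 -0.0135  0.1908] [0.5585 0.2851 1.2198]
48 [0.5436 0.2391 0.238 ] [ 0.4184 -0.0135  0.1908] [0.5529 0.251  1.2198]
45 [0.5355 0.1874 0.2167] [0.5307 0.183  0.1908] [0.541  0.1936 0.2346]
37 [0.5267 0.1474 0.2461] [ 0.4184 -0.0135  0.191 ] [0.5357 0.1572 1.2198]
51 [0.5221 0.0993 0.2245] [0.5172 0.0925 0.1926] [0.5295 0.1074 0.2432]
32 [0.5123 0.0526 0.2303] [0.5078 0.0469 0.1906] [0.5176 0.0609 0.2415]
0.055 494 0.05951980108974042 ((0.5239722728729248, -0.24506589770317078), 0.04356711357831955) [ 0.5242 -0.244   0.0595]
0.0625 227 0.0652125282056123 ((0.5238634943962097, -0.24482464790344238), 0.04282661899924278) [ 0.5218 -0.2435  0.0652]
0.078 100 0.08233621584979879 ((0.5238388776779175, -0.24449707567691803), 0.015594207681715488) [ 0.5243 -0.2452  0.0823]
combination_pliers_mid 0.63 [0.5331 0.1744 0.0934]
needle_pliers_mid 0.75 [0.5507 0.2622 0.0909]
pliers_grip 0.8 [0.5181 0.0731 0.204 ]
```

View pics/topz.png

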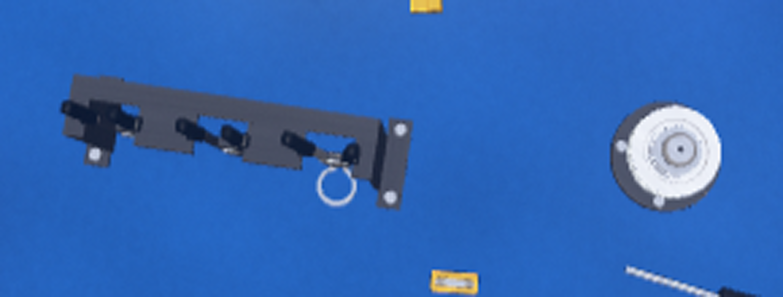

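play_rows(motion=[[[0.05, -0.08, 0.12], [0, 0, 0.05]], [[0.12, -0.22, 0.2], [0, 0, 0.2]], [[0.18, -0.36, 0.225], [0, 0, 0.35]], [[0.24, -0.5, 0.225], [0, 0, 0.389]], [[0.3, -0.65, 0.225], [0, 0, 0.389]], [[0.35, -0.8, 0.225], [0, 0, 0.389]], [[0.398, -0.95, 0.225], [0, 0, 0.389]], [[0.41, -1.0, 0.225], [0, 0, 0.389]]], gripper=0.05, squeeze=60)

```text
time: 2.25
tool_pos: [0.469, 0.1996, 0.3216]
tcp_rot: [-1.284, -1.087, 1.087]
wrist_force: [-0.6, 0.7, 0.0]
width: 0.945
```

play_rows(motion=[[[0.05, -0.14, 0], [0, 0, 0]], [[0.1, -0.26, 0], [0, 0, 0]], [[0.126, -0.316, 0], [0, 0, 0]], [[0.126, -0.316, 0], [0, 0, 0]]])

```text
time: 2.75
tool_pos: [0.5192, 0.0745, 0.3213]
tcp_rot: [-1.283, -1.086, 1.087]
wrist_force: [-0.3, 0.2, -0.4]
width: 0.951
```

Run:
```python
from h import *
np.set_printoptions(precision=4,suppress=True)
s=bot.read_state(); im,d=cams.read_camera('wrist'); save('w1',im)
R=Rn.from_rotvec(s['tcp_rot']).as_matrix(); print(s['tool_pos'],R,s['width'])
for l in ('pliers_grip','circlip_centre'):
    for r in cams.mark_of('wrist',l)[:2]: print(l,round(r['conf'],2),c2w('wrist',r['xyz'],s))
W=cloud('wrist',d,s); np.save('w1.npy',W)
sel=(W[...,2]>.19)&(W[...,2]<.26)
n,l=cv2.connectedComponents(sel.astype(np.uint8))
for i in range(1,n):
    q=W[l==i]
    if len(q)>30: print(len(q),q.mean(0),q.min(0),q.max(0))
sh=(abs(W[...,2]-.158)<.004)
print(cv2.boxPoints(cv2.minAreaRect(W[sh][:,:2].astype(np.float32))))
```

```text
[0.5192 0.0745 0.3213] [[ 0.1648 -0.0001 -0.9863]
 [ 0.9863 -0.0001  0.1648]
 [-0.0001 -1.      0.0001]] 0.9514435810369143
pliers_grip 0.62 [0.5204 0.0763 0.206 ]
circlip_centre 0.8 [0.5048 0.0804 0.0259]Traceback (most recent call last):
  File "<stdin>", line 7, in <module>
  File "h.py", line 13, in cloud
    return c2w(n,P.reshape(-1,3),st).reshape(400,640,3)
           ~~~^^^^^^^^^^^^^^^^^^^^^^
  File "h.py", line 7, in c2w
    T=np.array(c['tool_from_camera']); q=T[:3,:3]@p+T[:3,3]
                                         ~~~~~~~~^~
ValueError: matmul: Input operand 1 has a mismatch in its core dimension 0, with gufunc signature (n?,k),(k,m?)->(n?,m?) (size 256000 is different from 3)
```

View pics/w1.png

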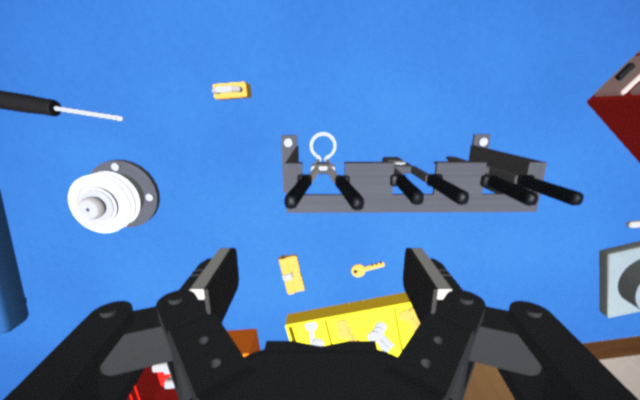

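```bash
sed -i 's/q=T\[:3,:3\]@p+T\[:3,3\]/q=p@T[:3,:3].T+T[:3,3]/' h.py
python3 - <<'E'
from h import *
np.set_printoptions(precision=4,suppress=True)
s=bot.read_state(); im,d=cams.read_camera('wrist')
W=cloud('wrist',d,s)
T=(W-np.array([.5434,.1696,0])); x=T[...,0]*.987-T[...,1]*.163; y=T[...,0]*.163+T[...,1]*.987
sel=(W[...,2]>.19)&(W[...,2]<.26)&(abs(x)<.06)&(abs(y)<.2)
n,l=cv2.connectedComponents(sel.astype(np.uint8))
for i in range(1,n):
    q=W[l==i]
    if len(q)>30:
        m=(l==i)&(abs(W[...,2]-.205)<.008); t=(l==i)&(W[...,2]>W[l==i][:,2].max()-.004)
        for k in (m,t): print(k.sum(),W[k].mean(0),'rack x',x[k].min(),x[k].max(),'y',y[k].min(),y[k].max())
sh=(abs(W[...,2]-.158)<.004)&(abs(x)<.06)&(abs(y)<.2)
print(cv2.minAreaRect(W[sh][:,:2].astype(np.float32)))
rg=(W[...,2]>.015)&(W[...,2]<.05)&(abs(x+.03)<.04)&(abs(y+.095)<.035)
print(rg.sum(),cv2.minEnclosingCircle(W[rg][:,:2].astype(np.float32)),np.median(W[rg],0))
E
```

```text
75 [0.5109 0.0582 0.2052] rack x -0.016763599127641356 -0.005893250792544304 y -0.12226621196899588 -0.11180198005814676
115 [0.5124 0.0512 0.2397] rack x -0.015955445894720182 -0.006257384148055458 y -0.12625117864046742 -0.11749915064201143
87 [0.5268 0.152  0.2053] rack x -0.01683094620330165 -0.005935095491208978 y -0.022732884270041016 -0.013041959650721417
136 [0.5295 0.1533 0.2289] rack x -0.01586033669414795 -0.005273038525968005 y -0.023287075579188545 -0.013455908089201992
123 [0.5335 0.1864 0.2053] rack x -0.016829676734890928 -0.005749888317805929 y 0.012891299715167028 0.022952594479772902
131 [0.5354 0.1897 0.2292] rack x -0.016090050565877548 -0.005456729430689545 y 0.013937397436520043 0.023918565464275364
79 [0.5187 0.0977 0.2051] rack x -0.015421994608983865 -0.0049366388932169224 y -0.07867863816572042 -0.06737432711063591
131 [0.5224 0.1034 0.2395] rack x -0.015295290711979888 -0.0046166323618984425 y -0.07315291042516442 -0.06435356027060425
156 [0.5442 0.2433 0.205 ] rack x -0.015917250588528106 -0.004483215569545928 y 0.07082141386961215 0.07799432891867074
139 [0.5457 0.2454 0.229 ] rack x -0.015295527083392378 -0.004580647841350469 y 0.07079596579659449 0.08038780665495245
194 [0.5502 0.2786 0.2053] rack x -0.01597283081050878 -0.003736700233633603 y 0.10657024771880202 0.114518849193119
129 [0.5518 0.282  0.2291] rack x -0.015314613996659145 -0.004936428016824111 y 0.10803434944140104 0.11832372379755152
((0.5422824025154114, 0.17001110315322876), (0.2705381214618683, 0.054031189531087875), 80.71106719970703)
229 ((0.49954572319984436, 0.08065110445022583), 0.02052377723157406) [0.4978 0.0824 0.0269]
```

play_rows(motion=[[[-0.004, 0.006, -0.05], [0, 0, -0.028]], [[-0.004, 0.006, -0.13], [0, 0, -0.028]], [[-0.004, 0.006, -0.21], [0, 0, -0.028]], [[-0.004, 0.006, -0.28], [0, 0, -0.028]], [[-0.004, 0.006, -0.33], [0, 0, -0.028]], [[-0.004, 0.006, -0.343], [0, 0, -0.028]], [[-0.004, 0.006, -0.343], [0, 0, -0.028]]])

```text
time: 3.82
tool_pos: [0.5166, 0.079, 0.1835]
tcp_rot: [-1.29, -1.072, 1.073]
wrist_force: [0.5, -0.7, 0.0]
width: 0.95
```

Run:
```python
from h import *
np.set_printoptions(precision=4,suppress=True)
s=bot.read_state(); im,d=cams.read_camera('wrist'); save('w2',im);print(s['tool_pos'])
im,d=cams.read_camera('side'); cv2.imwrite('pics/s2.png',cv2.resize(im[60:260,200:420,::-1],None,fx=3,fy=3))
```

```text
[0.5166 0.079  0.1835]
```

View pics/w2.png

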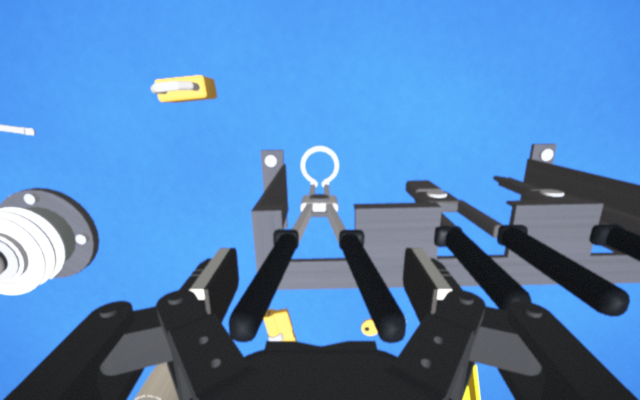

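View pics/s2.png

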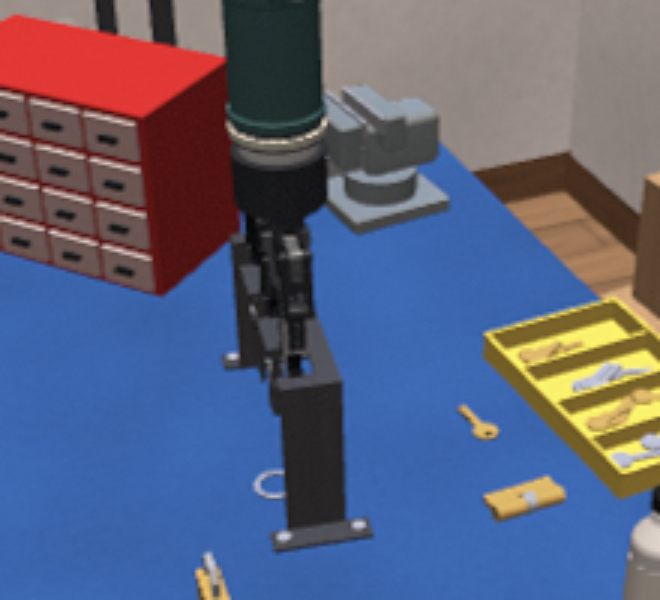

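play_rows(motion=[[[0, 0, 0], [0, 0, 0]], [[0, 0, 0], [0, 0, 0]], [[0, 0, 0], [0, 0, 0]], [[0, 0, 0], [0, 0, 0]], [[0, 0, 0], [0, 0, 0]], [[0, 0, 0], [0, 0, 0]], [[0, 0, 0], [0, 0, 0]], [[0, 0, 0], [0, 0, 0]]], gripper=1, squeeze=60)

```text
time: 4.92
tool_pos: [0.517, 0.0784, 0.1839]
tcp_rot: [-1.291, -1.072, 1.073]
wrist_force: [0.4, 0.8, -1.4]
width: 0.257
```

Run:
```python
from h import *
s=bot.read_state(); im,d=cams.read_camera('wrist'); save('w3',im);print(s['tool_pos'],s['width']*85,s['wrist_force'],s['torque'])
```

```text
[0.51704004 0.07840855 0.18385156] 21.84712380071649 [ 0.44628771  0.79155178 -1.42337499] [ 0.03392829 -0.03767781  0.0374439 ]
```

View pics/w3.png

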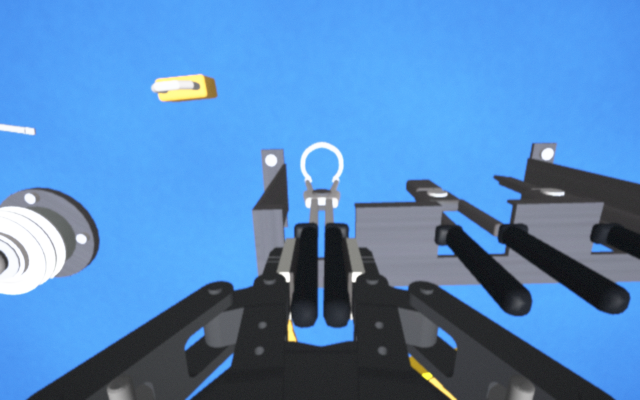

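play_rows(motion=[[[0, 0, 0.02], [0, 0, 0]], [[0, 0, 0.05], [0, 0, 0]], [[0, 0, 0.085], [0, 0, 0]], [[0, 0, 0.12], [0, 0, 0]], [[0, 0, 0.12], [0, 0, 0]]])

```text
time: 5.6
tool_pos: [0.5186, 0.0786, 0.2345]
tcp_rot: [-1.293, -1.076, 1.07]
wrist_force: [-0.0, 0.0, -1.7]
width: 0.253
```

Run:
```python
from h import *
s=bot.read_state(); im,d=cams.read_camera('wrist'); save('w4',im);print(s['tool_pos'],s['width']*85,s['wrist_force'],s['torque'])
im,d=cams.read_camera('side'); cv2.imwrite('pics/s4.png',cv2.resize(im[60:260,200:420,::-1],None,fx=3,fy=3))
```

```text
[0.51855288 0.07862681 0.23446711] 21.508634223625666 [-0.02328524  0.01201358 -1.66887099] [-0.01361135  0.01866222  0.00202644]
```

View pics/w4.png

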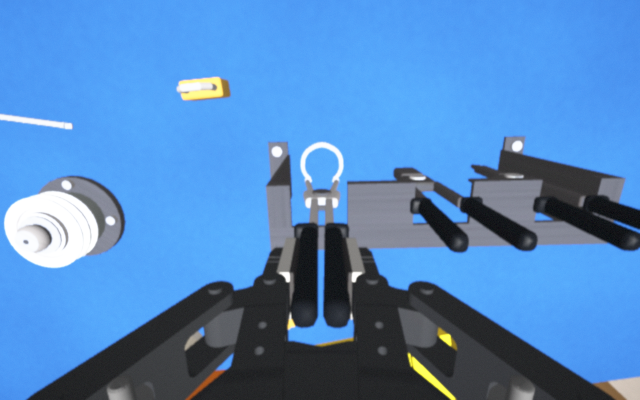

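View pics/s4.png

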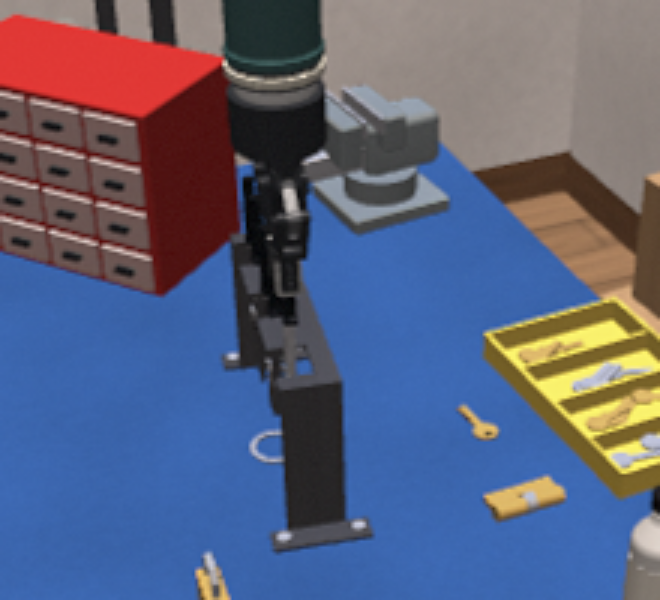

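play_rows(motion=[[[-0.04, 0.007, 0], [0, 0, 0]], [[-0.1, 0.016, 0], [0, 0, 0]], [[-0.16, 0.026, 0], [0, 0, 0]], [[-0.22, 0.036, 0], [0, 0, 0]], [[-0.247, 0.041, 0.04], [0, 0, 0]], [[-0.247, 0.041, 0.12], [0, 0, 0]], [[-0.247, 0.041, 0.2], [0, 0, 0]], [[-0.247, 0.041, 0.2], [0, 0, 0]]])

```text
time: 6.7
tool_pos: [0.4203, 0.0953, 0.316]
tcp_rot: [-1.295, -1.079, 1.068]
wrist_force: [1.3, -0.2, -2.1]
width: 0.262
```

Run:
```python
from h import *
np.set_printoptions(precision=4,suppress=True)
s=bot.read_state(); im,d=cams.read_camera('wrist'); save('w5',im);print(s['tool_pos'],s['width']*85,s['wrist_force'],s['torque'])
R=Rn.from_rotvec(s['tcp_rot']).as_matrix();print(R)
print('wr',[(r['conf'],(c2w('wrist',r['xyz'],s)-s['tool_pos'])@R) for r in cams.mark_of('wrist','circlip_centre')[:1]])
W=cloud('wrist',d,s); P=(W-s['tool_pos'])@R  # tool coords
m=(P[...,1]>.14)&(P[...,1]<.18)&(abs(P[...,0])<.05)&(abs(P[...,2])<.07); print(m.sum(),np.median(P[m],0),P[m].min(0),P[m].max(0)); np.save('P5.npy',P)
for n in ('side','top'):
    im,d=cams.read_camera(n); save(n+'5',im)
    for l in ('circlip_centre','pliers_grip'):
        for r in cams.mark_of(n,l)[:1]:
            w=c2w(n,r['xyz']);print(n,l,r['conf'],w,(w-s['tool_pos'])@R)
```

```text
[0.4203 0.0953 0.316 ] 22.22945811410552 [ 1.2873 -0.2346 -2.1169] [0.0474 0.0016 0.0167]
[[ 0.1831  0.0074 -0.9831]
 [ 0.9831  0.0012  0.1831]
 [ 0.0025 -1.     -0.0071]]
wr [(0.73, array([ 0.0909,  0.2271, -0.0948]))]
468 [0.0015 0.1647 0.0223] [-0.0204  0.1401 -0.001 ] [0.0224 0.1674 0.0398]
side circlip_centre 0.67 [0.3977 0.0999 0.1445] [0.     0.1714 0.0243]
side pliers_grip 0.61 [0.4175 0.0977 0.3215] [ 0.0018 -0.0055  0.0032]
```

View pics/side5.png

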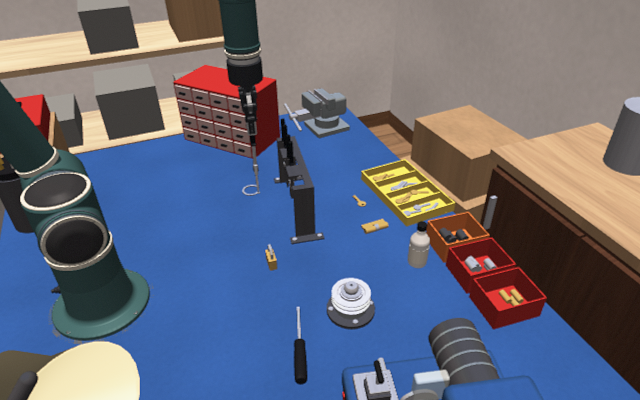

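View pics/w5.png

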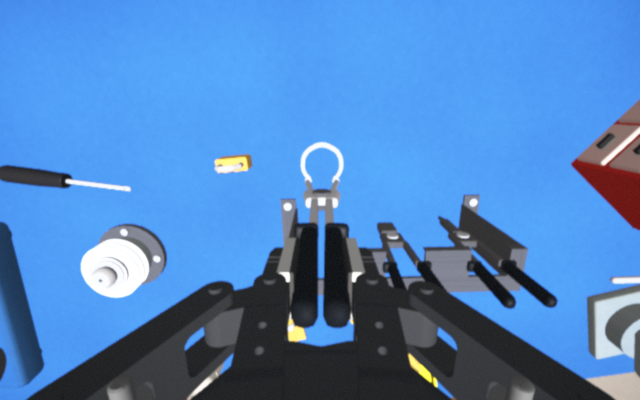

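```bash
cat > ring.py <<'E'
from h import *
from scipy.optimize import least_squares
def ring(im,d,s,P=None):
    R=Rn.from_rotvec(s['tcp_rot']).as_matrix()
    P=(cloud('wrist',d,s)-s['tool_pos'])@R
    g=im.astype(int); white=(g.min(-1)>110)
    v,u=np.mgrid[:400,:640]
    m=(abs(P[...,0])<.03)&(P[...,2]>.012)&(P[...,2]<.06)&(P[...,1]>.15)&(P[...,1]<.18)
    Q=P[m]
    Q=Q[abs(Q[:,1]-np.median(Q[:,1]))<.006]
    A=np.c_[Q[:,0],Q[:,2],np.ones(len(Q))]; pl=np.linalg.lstsq(A,Q[:,1],rcond=None)[0]
    f=lambda p:np.hypot(Q[:,0]-p[0],Q[:,2]-p[1])-p[2]
    c=least_squares(f,[0,.02,.02],loss='soft_l1',f_scale=.001).x
    return len(Q),c,pl,pl@[c[0],c[1],1],(A@pl-Q[:,1]).std()
E
python3 - <<'E'
from ring import *
np.set_printoptions(precision=4,suppress=True)
for i in range(2):
    s=bot.read_state(); im,d=cams.read_camera('wrist'); print(ring(im,d,s))
E
```

```text
(309, array([0.001 , 0.0179, 0.02  ]), array([-0.0097,  0.0056,  0.1645]), np.float64(0.1646213328491519), np.float64(0.0007132674913388049))
(308, array([0.001 , 0.0179, 0.02  ]), array([ 0.0009, -0.0035,  0.1648]), np.float64(0.16472555187104412), np.float64(0.0006994171047796107))
```

play_rows(motion=[[[0.0, -0.1, 0], [-0.002, 0.009, 0]], [[0.03, -0.23, 0], [-0.002, 0.009, 0]], [[0.08, -0.36, 0], [-0.002, 0.009, 0]], [[0.14, -0.49, 0], [-0.002, 0.009, 0]], [[0.2, -0.62, 0], [-0.002, 0.009, 0]], [[0.26, -0.74, 0], [-0.002, 0.009, 0]], [[0.295, -0.83, 0], [-0.002, 0.009, 0]], [[0.303, -0.861, -0.03], [-0.002, 0.009, 0]], [[0.303, -0.861, -0.05], [-0.002, 0.009, 0]], [[0.303, -0.861, -0.05], [-0.002, 0.009, 0]]])

```text
time: 8.45
tool_pos: [0.5384, -0.2479, 0.2903]
tcp_rot: [-1.283, -1.066, 1.078]
wrist_force: [0.0, 0.9, -2.3]
width: 0.259
```

Run:
```python
from ring import *
np.set_printoptions(precision=4,suppress=True)
s=bot.read_state(); im,d=cams.read_camera('wrist'); cv2.imwrite('pics/w6.png',cv2.resize(im[80:300,200:440,::-1],None,fx=2.5,fy=2.5,interpolation=2))
R=Rn.from_rotvec(s['tcp_rot']).as_matrix();print(s['q'],s['tool_pos'],s['width'],s['wrist_force']);print(R)
n,c,pl,y,sd=ring(im,d,s);print(n,c,pl,y,sd)
print('ring w',s['tool_pos']+R@[c[0],y,c[1]])
W=cloud('wrist',d,s); np.save('W6.npy',W)
sp=(abs(W[...,0]-.524)<.07)&(abs(W[...,1]+.245)<.07)
for lo,hi_ in ((.052,.062),(.0625,.07),(.079,.09)):
    q=W[sp&(W[...,2]>lo)&(W[...,2]<hi_)]
    if len(q)>9: print(lo,len(q),q[:,2].mean(),cv2.minEnclosingCircle(q[:,:2].astype(np.float32)),q.mean(0),q.min(0),q.max(0))
for n in ('side','top'):
    im,d=cams.read_camera(n); a,b,e,f=(180,340,280,440) if n=='side' else (140,270,330,480)
    cv2.imwrite('pics/%s6.png'%n,cv2.resize(im[a:b,e:f,::-1],None,fx=4,fy=4,interpolation=2))
    for l in ('circlip_centre','spindle_end'):
        for r in cams.mark_of(n,l)[:1]: print(n,l,r['conf'],c2w(n,r['xyz']))
```

```text
[-0.4711  0.0841  1.705  -0.0042  1.3618 -1.8575] [ 0.5384 -0.2479  0.2903] 0.259326464036655 [ 0.0264  0.9198 -2.2808]
[[ 0.1824 -0.0101 -0.9832]
 [ 0.9832  0.0006  0.1824]
 [-0.0013 -0.9999  0.0101]]
309 [0.001  0.0178 0.0201] [-0.0044  0.0037  0.1647] 0.164743320930613 0.0007709092581777934
ring w [ 0.5194 -0.2435  0.1258]
0.052 1975 0.060031126822423016 ((0.5242255926132202, -0.24452565610408783), 0.0431898832321167) [ 0.5181 -0.2435  0.06  ] [ 0.4814 -0.2874  0.0559] [ 0.5645 -0.2016  0.062 ]
0.0625 506 0.06593506143206089 ((0.5213794708251953, -0.2474168837070465), 0.036763131618499756) [ 0.5252 -0.2446  0.0659] [ 0.487  -0.2774  0.0625] [ 0.5501 -0.211   0.0691]
0.079 472 0.08206860779861046 ((0.5239120721817017, -0.24438956379890442), 0.015332590788602829) [ 0.5233 -0.2444  0.0821] [ 0.5089 -0.259   0.079 ] [ 0.5385 -0.2297  0.0851]
side circlip_centre 0.97 [ 0.5159 -0.2424  0.1245]
side spindle_end 0.77 [ 0.526  -0.2457  0.0807]
top circlip_centre 0.73 [ 0.5189 -0.2457  0.1254]
top spindle_end 0.76 [ 0.5224 -0.2423  0.0789]
```

View pics/w6.png

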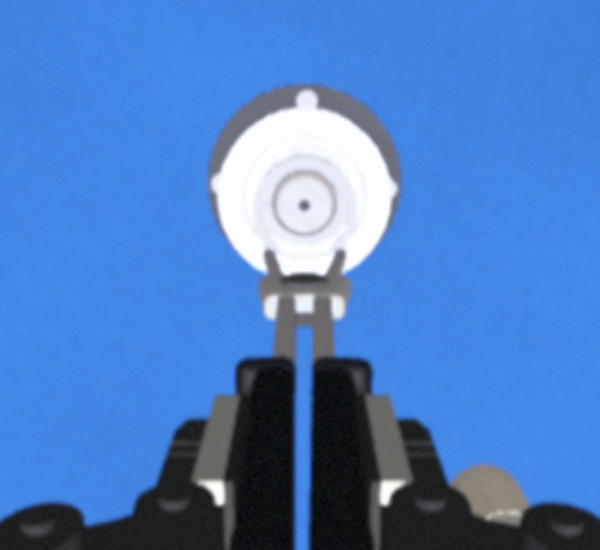

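View pics/side6.png

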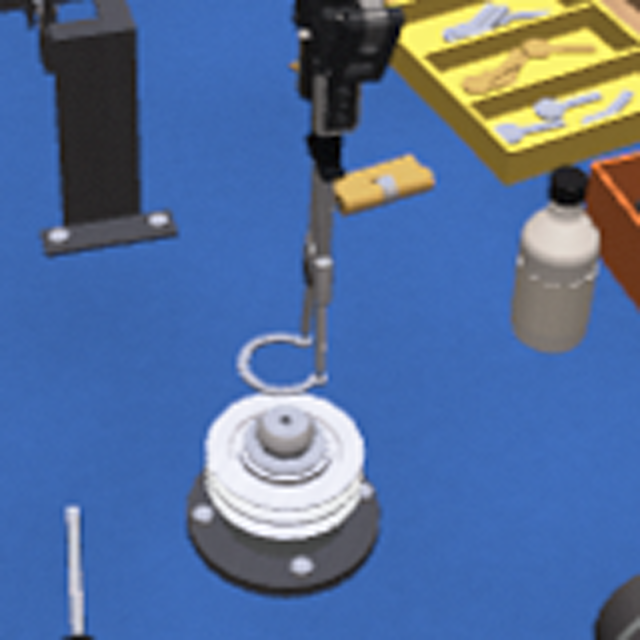

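View pics/top6.png

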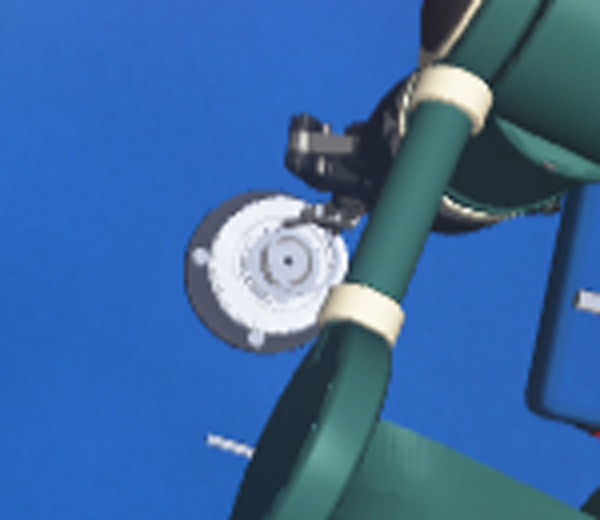

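Run:
```python
from ring import *
np.set_printoptions(precision=4,suppress=True)
for i in range(3):
    s=bot.read_state(); im,d=cams.read_camera('wrist')
    R=Rn.from_rotvec(s['tcp_rot']).as_matrix();print(s['time'],s['tool_pos'],R[:,1],s['joint_vel'])
    n,c,pl,y,sd=ring(im,d,s);print(n,c,pl,y,sd)
    p=R@[c[0],y,c[1]]; nrm=R@np.array([-pl[0],1,-pl[1]]); print('ring w',s['tool_pos']+p,nrm)
```

```text
8.8 [ 0.5397 -0.2491  0.2928] [-0.006  -0.0021 -1.    ] [-0.0022  0.0035 -0.0028 -0.0022  0.001  -0.001 ]
310 [0.001  0.0178 0.0201] [-0.0075  0.0027  0.1646] 0.16466483425596015 0.0007604819459530422
ring w [ 0.5214 -0.2451  0.1282] [-0.002   0.0048 -1.    ]
8.85 [ 0.5397 -0.2492  0.2927] [-0.0062 -0.002  -1.    ] [-0.006   0.0052 -0.      0.0011 -0.0005  0.0013]
310 [0.001  0.0179 0.0201] [-0.0045 -0.0007  0.1648] 0.16473599650660087 0.0007793595579728224
ring w [ 0.5213 -0.2452  0.1281] [-0.006   0.0025 -1.    ]
8.9 [ 0.5397 -0.2493  0.2926] [-0.0063 -0.0019 -1.    ] [-0.0039  0.0034 -0.0001  0.0005 -0.0011 -0.0003]
311 [0.001  0.0178 0.0201] [-0.0076 -0.0023  0.1648] 0.16471186494670018 0.0007030346597670186
ring w [ 0.5213 -0.2453  0.128 ] [-0.0071  0.0059 -1.    ]
```

play_rows(motion=[[[0.004, 0.002, -0.02], [0.002, -0.008, 0]], [[0.004, 0.002, -0.05], [0.002, -0.008, 0]], [[0.004, 0.002, -0.075], [0.002, -0.008, 0]], [[0.004, 0.002, -0.082], [0.002, -0.008, 0]], [[0.004, 0.002, -0.082], [0.002, -0.008, 0]], [[0.004, 0.002, -0.082], [0.002, -0.008, 0]]])

```text
time: 9.7
tool_pos: [0.5415, -0.2489, 0.2597]
tcp_rot: [-1.291, -1.072, 1.073]
wrist_force: [0.3, 0.0, -1.5]
width: 0.257
```

```bash
cat > meas.py <<'E'
from ring import *
np.set_printoptions(precision=4,suppress=True)
def meas(tag,k=3):
  K=cams.calibration('wrist')['mtx'];T=np.array(cams.calibration('wrist')['tool_from_camera'])
  for i in range(k):
    s=bot.read_state(); im,d=cams.read_camera('wrist')
    R=Rn.from_rotvec(s['tcp_rot']).as_matrix()
    n,c,pl,y,sd=ring(im,d,s); pr=np.array([c[0],y+.00125,c[1]])
    W=cloud('wrist',d,s);P=(W-s['tool_pos'])@R
    print(s['time'],s['tool_pos'],'ydir',R[:,1],'ring',n,pr,'slope',pl[:2],'ringw',s['tool_pos']+R@pr,'F',s['wrist_force'])
    sp=(np.hypot(P[...,0]-c[0],P[...,2]-c[1])<.012)
    zt=np.median(W[sp][:,2]); q=W[sp]
    e=(np.hypot(W[...,0]-.524,W[...,1]+.2447)<.03)&(abs(W[...,2]-.082)<.0015)
    print('  end z',zt,e.sum(),cv2.minEnclosingCircle(W[e][:,:2].astype(np.float32)),W[e].mean(0))
    # dark dot
    g=cv2.cvtColor(im,cv2.COLOR_RGB2GRAY).astype(float)
    cp=(pr-T[:3,3])@T[:3,:3]; u0=K[0,0]*cp[0]/cp[2]+K[0,2]; v0=K[1,1]*cp[1]/cp[2]+K[1,2]
    w=g[int(v0)-15:int(v0)+16,int(u0)-8:int(u0)+9]
    # blackhat for small dot
    bh=cv2.morphologyEx(g.astype(np.uint8),cv2.MORPH_BLACKHAT,np.ones((7,7),np.uint8))[int(v0)-15:int(v0)+16,int(u0)-8:int(u0)+9].astype(float)
    iy,ix=np.unravel_index(bh.argmax(),bh.shape); yy,xx=np.mgrid[:31,:17]; wt=np.where(np.hypot(yy-iy,xx-ix)<3.5,bh,0)
    ud=(xx*wt).sum()/wt.sum()+int(u0)-8; vd=(yy*wt).sum()/wt.sum()+int(v0)-15
    o=s['tool_pos']+R@T[:3,3]; r=R@T[:3,:3]@[(ud-K[0,2])/K[0,0],(vd-K[1,2])/K[1,1],1]
    X=o+r*(.082-o[2])/r[2]
    print('  ring px',u0,v0,'dot px',ud,vd,bh.max(),'dot w',X,' need',(X-(s['tool_pos']+R@pr))[:2])
  cv2.imwrite('pics/w%s.png'%tag,cv2.resize(im[80:300,200:440,::-1],None,fx=2.5,fy=2.5,interpolation=2))
  im,d=cams.read_camera('side'); cv2.imwrite('pics/side%s.png'%tag,cv2.resize(im[220:340,290:410,::-1],None,fx=5,fy=5,interpolation=2))
E
python3 -c "
from meas import *
meas('7')"
```

```text
9.7 [ 0.5415 -0.2489  0.2597] ydir [-0.0001 -0.0004 -1.    ] ring 412 [0.0012 0.1787 0.0212] slope [-0.0055  0.0362] ringw [ 0.5209 -0.2439  0.081 ] F [ 0.3353  0.02   -1.5042]
  end z 0.34591423206904537 460 ((0.5239132642745972, -0.24422015249729156), 0.014131937175989151) [ 0.5236 -0.2444  0.0822]
  ring px 321.63374792848197 158.94985209397163 dot px 321.47882882882885 161.8072072072072 127.0 dot w [ 0.5237 -0.2446  0.082 ]  need [ 0.0029 -0.0007]
9.75 [ 0.5415 -0.2489  0.2599] ydir [ 0.0001 -0.0005 -1.    ] ring 418 [0.0013 0.1789 0.0212] slope [0.0008 0.0361] ringw [ 0.5209 -0.2438  0.081 ] F [-0.1615 -0.219  -1.2282]
  end z 0.3461269789431722 452 ((0.5234372019767761, -0.24444517493247986), 0.01458390336483717) [ 0.5236 -0.2444  0.0822]
  ring px 321.78349618014806 158.84855327234197 dot px 321.6697167755991 161.74771241830067 129.0 dot w [ 0.5238 -0.2445  0.082 ]  need [ 0.0029 -0.0007]
9.8 [ 0.5415 -0.2489  0.2599] ydir [ 0.0002 -0.0005 -1.    ] ring 411 [0.0014 0.1789 0.0212] slope [-0.0042  0.0259] ringw [ 0.521  -0.2438  0.081 ] F [-0.6247 -0.9187 -2.9092]
  end z 0.3460218115274858 466 ((0.5240721702575684, -0.24423335492610931), 0.014265673235058784) [ 0.5238 -0.2443  0.0823]
  ring px 321.8375747834695 158.92630723331226 dot px 321.4942832014072 161.7730870712401 128.0 dot w [ 0.5238 -0.2447  0.082 ]  need [ 0.0028 -0.0009]
```

View pics/w7.png

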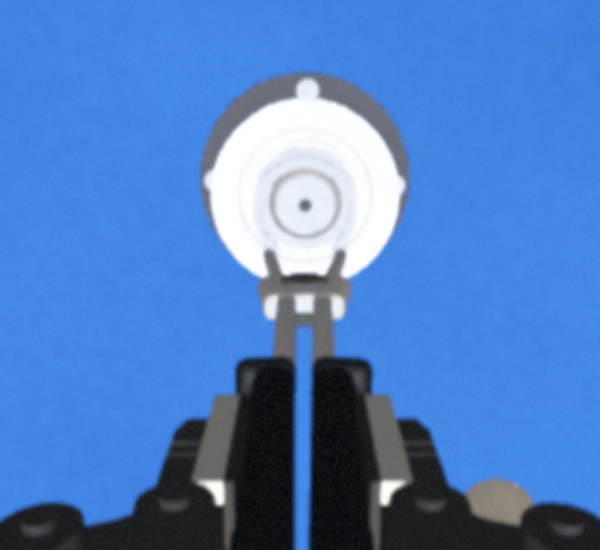

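View pics/side7.png

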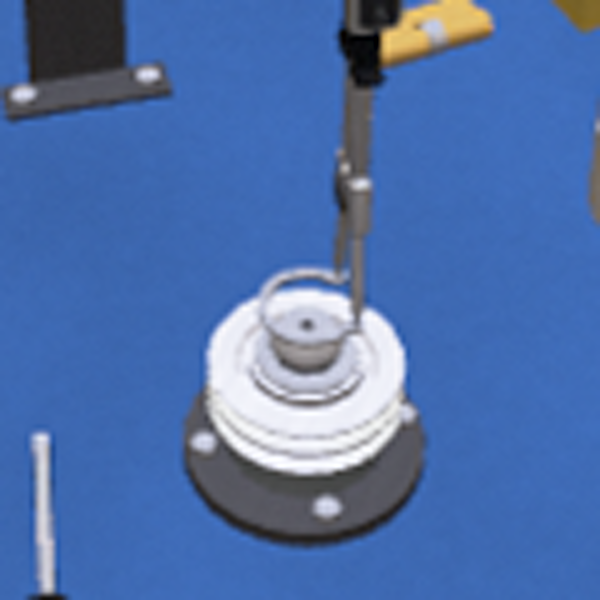

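play_rows(motion=[[[-0.001, 0, -0.01], [0, 0, 0]], [[-0.001, 0, -0.02], [0, 0, 0]], [[-0.001, 0, -0.03], [0, 0, 0]], [[-0.001, 0, -0.034], [0, 0, 0]], [[-0.001, 0, -0.034], [0, 0, 0]], [[-0.001, 0, -0.034], [0, 0, 0]]])

```text
time: 10.65
tool_pos: [0.5409, -0.2487, 0.2458]
tcp_rot: [-1.29, -1.072, 1.073]
wrist_force: [-0.1, 0.7, -2.0]
width: 0.259
```

```bash
cat >> meas.py <<'E'
def dot(k=2):
  K=cams.calibration('wrist')['mtx'];T=np.array(cams.calibration('wrist')['tool_from_camera'])
  pr=np.array([.001,.166,.0179])
  for i in range(k):
    s=bot.read_state(); im,d=cams.read_camera('wrist'); R=Rn.from_rotvec(s['tcp_rot']).as_matrix()
    g=cv2.cvtColor(im,cv2.COLOR_RGB2GRAY)
    bh=cv2.morphologyEx(g,cv2.MORPH_BLACKHAT,np.ones((7,7),np.uint8)).astype(float)[145:178,313:331]
    iy,ix=np.unravel_index(bh.argmax(),bh.shape); yy,xx=np.mgrid[:bh.shape[0],:bh.shape[1]]; wt=np.where(np.hypot(yy-iy,xx-ix)<3.5,bh,0)
    ud=(xx*wt).sum()/wt.sum()+313; vd=(yy*wt).sum()/wt.sum()+145
    o=s['tool_pos']+R@T[:3,3]; r=R@T[:3,:3]@[(ud-K[0,2])/K[0,0],(vd-K[1,2])/K[1,1],1]; X=o+r*(.082-o[2])/r[2]
    rw=s['tool_pos']+R@pr
    P=(cloud('wrist',d,s)-s['tool_pos'])@R
    m=(abs(np.hypot(P[...,0]-.001,P[...,2]-.0179)-.02)<.0022)&(P[...,2]>.014)
    W=s['tool_pos']+P@R.T
    A=np.c_[W[m][:,:2]-rw[:2],np.ones(m.sum())]; h=W[m][:,2]; ok=abs(h-np.median(h))<.004; f=np.linalg.lstsq(A[ok],h[ok],rcond=None)[0]
    print(s['time'],s['tool_pos'],'ydir',R[:2,1],'F',s['wrist_force'],'M',s['torque'],'w',s['width']*85,'\n  dot px',ud,vd,'dot w',X,'ringw',rw,'need',(X-rw)[:2],'ring top z med',np.median(h),m.sum(),'plane',f)
def side(tag):
  im,d=cams.read_camera('side'); cv2.imwrite('pics/side%s.png'%tag,cv2.resize(im[230:330,300:400,::-1],None,fx=6,fy=6,interpolation=2))
  for r in cams.mark_of('side','circlip_centre')[:1]: print('side circlip',r['conf'],c2w('side',r['xyz']))
E
python3 -c "
from meas import *
dot();side('8')"
```

```text
10.65 [ 0.5409 -0.2487  0.2458] ydir [-0.0006 -0.0001] F [-0.1275  0.6945 -2.0429] M [-0.0503 -0.0346 -0.013 ] w 21.97374387603793 
  dot px 321.7248979591837 164.83224489795919 dot w [ 0.5238 -0.2444  0.082 ] ringw [ 0.5234 -0.2445  0.0798] need [0.0005 0.0001] ring top z med 0.3268586979643024 2722 plane [ 0.0139 -0.007   0.3269]
10.7 [ 0.5409 -0.2488  0.2459] ydir [-0.0005 -0.0002] F [ 0.4486  0.1162 -2.5961] M [-0.0054  0.0014  0.0419] w 21.75576555335145 
  dot px 321.7544 164.7384 dot w [ 0.5238 -0.2444  0.082 ] ringw [ 0.5234 -0.2446  0.0799] need [0.0004 0.0002] ring top z med 0.3267878253865991 2727 plane [-0.2191  0.0296  0.327 ]
side circlip 0.74 [ 0.5224 -0.2437 -0.0027]
```

View pics/side8.png

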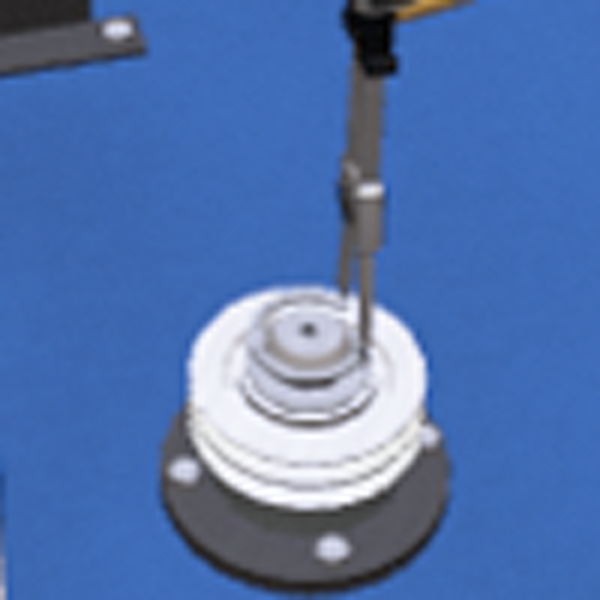

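play_rows(motion=[[[0.001, 0, 0], [0, 0, 0]], [[0.001, 0, -0.007], [0, 0, 0]], [[0.001, 0, -0.014], [0, 0, 0]], [[0.001, 0, -0.02], [0, 0, 0]], [[0.001, 0, -0.02], [0, 0, 0]], [[0.001, 0, -0.02], [0, 0, 0]]])

```text
time: 11.6
tool_pos: [0.5412, -0.2488, 0.2377]
tcp_rot: [-1.29, -1.072, 1.073]
wrist_force: [0.9, -0.6, -2.9]
width: 0.255
```

```bash
sed -i 's/&(P\[...,2\]>.014)/\&(P[...,2]>.014)\&(abs(P[...,1]-.165)<.008)/' meas.py; python3 -c "
from meas import *
dot();side('9')"
```

```text
11.6 [ 0.5412 -0.2488  0.2377] ydir [-0.0007 -0.    ] F [ 0.8871 -0.6172 -2.9081] M [0.0231 0.0158 0.033 ] w 21.670711757413773 
  dot px 321.38277327153344 165.97798377752028 dot w [ 0.5238 -0.2447  0.082 ] ringw [ 0.5237 -0.2445  0.0717] need [ 0.0001 -0.0002] ring top z med 0.07292186495033182 302 plane [-0.0075  0.0066  0.0729]
11.65 [ 0.5412 -0.2488  0.2377] ydir [-0.0007 -0.0001] F [-0.1333 -0.2977 -1.9463] M [-0.0124 -0.0173 -0.0468] w 21.7819235079183 
  dot px 321.4624521072797 165.94022988505748 dot w [ 0.5238 -0.2446  0.082 ] ringw [ 0.5237 -0.2445  0.0717] need [ 0.0001 -0.0001] ring top z med 0.07294532575671402 314 plane [-0.0046  0.0035  0.073 ]
side circlip 0.65 [ 0.521  -0.2453  0.0712]
```

View pics/side9.png

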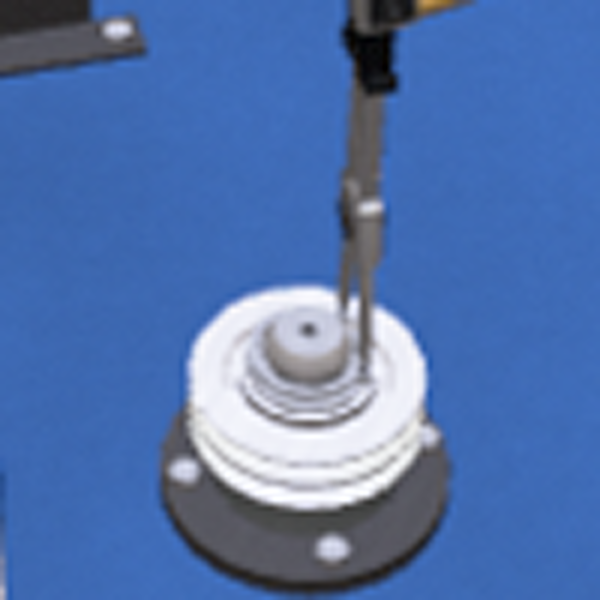

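play_rows(motion=[[[0, 0, -0.003], [0, 0, 0]], [[0, 0, -0.0065], [0, 0, 0]], [[0, 0, -0.0065], [0, 0, 0]], [[0, 0, -0.0065], [0, 0, 0]], [[0, 0, -0.0065], [0, 0, 0]]])

```text
time: 12.42
tool_pos: [0.5412, -0.2487, 0.2351]
tcp_rot: [-1.29, -1.072, 1.073]
wrist_force: [-0.1, -0.6, -2.2]
width: 0.259
```

```bash
python3 -c "
from meas import *
dot(3);side('10')
s=bot.read_state();im,d=cams.read_camera('wrist');W=cloud('wrist',d,s)
r=np.hypot(W[...,0]-.5238,W[...,1]+.2446)
for a,b in ((0,.01),(.028,.04)): print(a,np.median(W[r<b][r[r<b]>=a][:,2]))
save('w10',im)"
```

```text
12.425 [ 0.5412 -0.2487  0.2351] ydir [-0.0007 -0.    ] F [-0.1307 -0.5829 -2.2369] M [ 0.0483 -0.012   0.0096] w 22.056104602442442 
  dot px 321.4637112593174 166.30639466457433 dot w [ 0.5236 -0.2446  0.082 ] ringw [ 0.5237 -0.2445  0.0691] need [-0.     -0.0001] ring top z med 0.0704333673053731 292 plane [0.0101 0.0033 0.0705]
12.475 [ 0.5412 -0.2488  0.2351] ydir [-0.0007 -0.0001] F [ 0.1589  0.1613 -2.0293] M [-0.0104 -0.013   0.0483] w 21.956745055828847 
  dot px 321.6796636085627 166.29854740061162 dot w [ 0.5236 -0.2444  0.082 ] ringw [ 0.5236 -0.2445  0.0691] need [0.     0.0001] ring top z med 0.07034433320724984 301 plane [0.0007 0.0066 0.0703]
12.525 [ 0.5412 -0.2487  0.2351] ydir [-0.0007 -0.    ] F [-0.544   0.2373 -1.5954] M [ 0.0009 -0.0073  0.0128] w 21.811749926593915 
  dot px 321.6824971275373 166.30486403676753 dot w [ 0.5237 -0.2444  0.082 ] ringw [ 0.5237 -0.2445  0.0691] need [0.     0.0001] ring top z med 0.07047099409474006 293 plane [0.0007 0.0074 0.0704]
side circlip 0.63 [ 0.5217 -0.2456  0.0677]
0 0.3207482401995139
0.028 0.28952187531497103
```

View pics/side10.png

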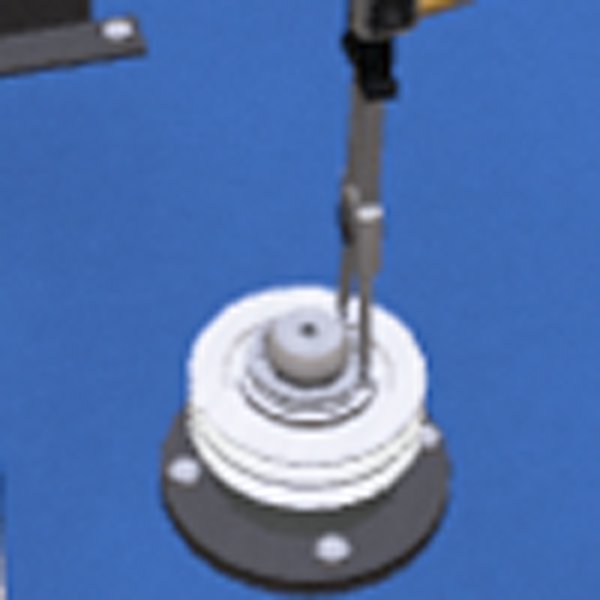

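View pics/w10.png

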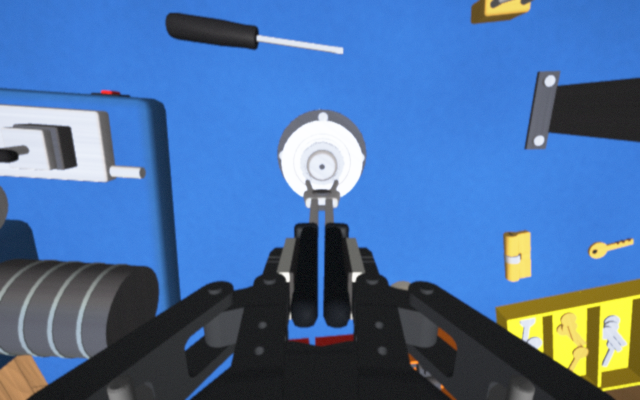

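Ring top is at 70.4 mm, so its centre is about 69.1 mm. It is level, centred to about 0.1 mm, and shows no contact force beyond the pliers' own weight.

```bash
python3 -c "
from h import *
print(bot.finish_job()); s=bot.read_state(); print(s['time'],s['wrist_force'],s['width'])"
```

```text
the job is handed in; nothing more can be done
None
the job is handed in; nothing more can be done
```

The circlip is spread and sitting around the spindle at the groove, with the pliers still held squeezed, and the job was handed in at about 12.6 s. I took the pliers by the handles and squeezed them at 60 N. I then lifted them 50 mm, drew them 100 mm out of the rack, and lowered the ring over the spindle end in small steps.

**Last checks before handing in (wrist camera):**
- **Height:** the ring's centre is at about 69.1 mm, which leaves about 1.3 mm above the washer.
- **Position:** it is within about 0.1 mm of the spindle axis.
- **Level:** the tilt is under about 0.01 rad.
- **Force:** the wrist reads about 2 N downward, the same as while carrying the pliers freely, so the ring is not pressing on the washer.

**Disagreements:**
- **Gripper opening:** it read about 22 mm where I expected 27 mm over the sleeves. The reading stayed steady, and the ring fits a spread circle (about 40 mm mean diameter). I had no direct reading of the handle angle.
- **Side-camera network:** it put the ring centre about 2 mm off in x and 1.4 mm lower. That is within its 4 mm accuracy, so I relied on the wrist camera.

I only carried the circlip pliers, and no contact force showed on the way. I did not check each of the other parts individually for movement.

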